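# Proof the feeder stand's clamp screw, then load the feeder

### The arm

A 6-joint arm with a two-finger parallel gripper is mounted at the origin on the work surface. World frame = base frame: x ahead of the robot, y to its left, z up, the work surface at z = 0. Lengths are in m, angles in rad, forces in N, time in s.
With the tool pointing down it reaches from about 0.35 to 0.775 m from the base axis. Payload 5.5 kg.
Tool frame: the origin (TCP) lies at the very end of the fingers, on their centre line; the grasp point (between the pads) lies 19 mm behind it; z points along the fingers, y is the line along which they close (so a half turn about z gives the same grasp; the last joint's range is limited). The gripper opens to 85 mm and grips with 20 to 120 N. Pads are 22 mm wide; open, the fingers measure 114 mm over their backs; the gripper's body (76 mm by 85 mm) begins 54 mm behind the grasp point. The pads swing forward as they close: fully open they stand 13 mm farther back than shut.
Start: joints at [1.044, 0.313, 0.046, 1.304, 0, 1.431], TCP at [0.217, 0.533, 0.231] pointing down, gripper open.
Joint ranges: [-2.76, 2.76], [-0.86, 1.69], [-1.03, 1.26], [-2.2, 2.34], [-1.47, 1.5], [-3.14, 3.14]. Speed limits (rad/s): [2.57, 2.57, 3.14, 3.14, 3.14, 3.14].

### API

Orientations are given as a unit quaternion [w, x, y, z].
In Python, from workcell import env, cams, ticket, spotter gives the robot as it stands.
- The arm moves only by the tool jog_arm, never from a script. Its argument "increments" is a list that holds one entry, the list of rows, each a list of 7 numbers: the shift along the tool's x, y, z in units of 0.25 m (1.0 is 0.25 m), then the turn, a rotation vector about the tool's x, y, z in units of 180 degrees (1.0 is 180 degrees), then the closure in counts, from 0 (fully open) to 255 (shut). A call has 1 to 20 rows; each row shifts and turns the commanded pose from where the row before left it, along the tool's axes as they then stand; what a row does not reach is not made up. A row lasts 1/10 s, in which the tool goes at most 50 mm and 8.59 degrees, less where a joint would pass 70% of its speed; a pose out of reach is approached as far as the arm can. A call with a number of a shift or a turn outside -1 to 1 is refused whole. A call with a gripper value outside its range is refused whole. The fingers move at their own pace and stop on an object; "force" is the grip in N (left out, the last holds). Time passes only in rows, so rows that do not move let the fingers close. It gives the time, the measured TCP pose, the force, the opening and the grip force at its end, in the units of the state.
- env.get_state(): the state, without advancing time (a new reading comes with each control period).
- cams.read_camera(name): name is "scene" or "top"; returns a dict with "pixels" (384x512x3 uint8, red, green, blue), "fx", "fy", "cx", "cy" (pixels), "xyz" and "attitude" of the camera in the world. Camera axes: x right, y down, z forward; pixel columns grow to the right and rows downward; lengths in m; the calibration is good to about 2 mm. A picture is of the moment at which its call begins. There is no depth.
- ticket.hand_in(): hands the job in; it is judged then, once.
Trained networks look in the newest picture that a camera, given by its name, has taken for a name from the list of things; names that differ only in an ending like _2 or _b are one class to them, and where a whole thing is asked for, a point or a joint stands for the part that bears it (a point fixed in the world has none). Each returns a list of dicts, best first, with "conf" (0 to 1); they miss things now and then, are a little off and sometimes report something else, mostly with a low value. They report only what shows in the picture. A call takes as long as a camera call. They do not tell look-alikes from the thing itself.
- spotter.find_in(target, camera): "uv" ([column, row] in pixels, amid what is visible of it).
- spotter.cut_out(target, camera): "region" (384x512 bool, what is visible of it) and "uv" ([column, row] in pixels, amid what is visible of it).
- spotter.landmark_of(target, camera): "uv" ([column, row] in pixels: a listed point, or the origin of a listed thing).
The state is a dict: "clock": time; "joint_pos": joint angles; "qvel": joint speeds; "tau": joint torques, N m; "tcp_pos": TCP position; "orientation": TCP orientation; "wrist_force": force on the tool from outside, world axes, zero at the start; "ft_torque": the same for the moment, N m; "finger_gap": finger opening in m; "grip_force": force on a finger pad.
Only numpy, scipy, OpenCV 4.12 (cv2) and the standard library are available. Lean on these libraries where they do the work, as an engineer would, in place of code of your own. Each camera call takes 0.05 s, during which the arm holds its last target. There are 200 camera calls.

### The job

Before the bird feeder goes on its green stand, proof the stand's clamp screw: turn the brass wing clockwise (seen from above) past its free play and load it until the pointer is in the middle of the green band (about 0.35 N m), keep it there for a good second without the screw itself turning, then let go so that the pointer springs back. After that, set the steel feeder gently upright into the stand's cup, fully down, and let go; leave everything else on the bench as it is.

Things in the scene. Friction and masses are not known exactly. Their poses are not given: they have to be found in the camera images.
- stand: green steel feeder stand, fixed to the bench: foot plate 100 x 220 x 8 mm. Origin: centre of its underside; x across the plate (100 mm), y along it (220 mm), z up. On it, 70 mm to +y, an open aluminium cup; 70 mm to -y, a steel block (44 mm square, top 50 mm above the bench) that carries the clamp screw with a vertical axis
- cup_floor (a point): centre of the cup's inner floor, 14 mm above the bench. The cup's bore is 57 mm wide and 26 mm deep; its rim is 40 mm above the bench, 65 mm outside diameter
- screw: the clamp screw with its white dial plate: disc of 48 mm diameter with a 26 mm wide tongue along its +x axis out to 66 mm from the axis; origin on the screw's vertical axis, 50 mm above the bench; z up; plate 5 mm thick. It stands tight at any angle to the stand and must not turn: a torque of more than about 0.6 N m, either way, makes it slip. On the tongue, from the zero line clockwise: black zero line, green band (3.0 to 5.4 mm), red zone
- dial_mark (a point): the zero line on the dial tongue, 60 mm from the screw axis along the screw's x; axes as screw. The green band lies from y = -3.0 to y = -5.4 mm in this frame
- pointer_tip (a point): tip of the black pointer, 60 mm from the screw axis. A stiff spring (5 N m/rad) couples the pointer to the screw: unloaded it stands at the zero line; under clockwise torque the tip moves 1.2 mm to -y of dial_mark per 0.1 N m, so 0.25 to 0.45 N m is the green band. The movement is about as small as the pose noise: the torque is better felt
- wing: brass wing handle: bar 52 mm long (its x), 12 mm wide (its y), 74 to 100 mm above the bench, on a 16 mm stem; origin on the screw axis 61 mm above the bench, z up. It turns nearly freely (0.015 N m) through some clockwise play, different each time, and takes the pointer along once its x axis stands 0.35 rad clockwise of the pointer; turned back, it is free again until its x axis is in line with the pointer
- wing_grip (a point): centre of the wing's bar, on the screw axis, 87 mm above the bench: where to grip it from above, across the bar (12 mm)
- feeder: stainless steel bird feeder like a pepper mill, standing loose, 150 mm tall, 0.2 to 0.42 kg; origin: centre of its underside, z up. Round body 52 mm diameter (foot edge bevelled) up to 84 mm, neck 30 mm diameter, round head 38 mm diameter from 105 to 140 mm, red press button on top
- feeder_head (a point): centre of the feeder's head, 122 mm above its foot: where to grip it from above
- bird_bath: bystander: blue ceramic dish, 170 mm wide, 45 mm high; leave it
- trowel: bystander: green plastic trowel lying flat, about 320 mm long, 27 mm high; leave it
- plant_tag: bystander: wooden plant tag lying flat, 110 x 18 x 5 mm; leave it
- tin: bystander: small aluminium tin, 68 mm wide, 50 mm high; leave it
- pot: bystander: terracotta pot, 100 mm wide, 90 mm high; leave it
- seed_jar: bystander: closed jar, 72 mm wide, 100 mm high; leave it
- puck: bystander: round cork coaster block, 60 mm wide, 25 mm high; leave it
Mind the look-alikes: they are no part of the job. Of the things that look like the feeder, the smaller one is meant. There is more than one size of the stand; the one meant has the size given above.

How it is judged:
By the outcome, as a careful person would: the job done as asked, in the order asked, and still so for the second after the job is handed in, with the robot touching nothing.
It also fails if it takes over 67 s, if anything falls off the work surface, if the arm or the gripper's body presses on something with over 40 N, if the wrist force passes 120 N, or if a joint passes its speed limit or range.

## Working session

There is one attempt and no reset: what is moved stays moved. The work goes in short steps, Python scripts to look and compute and a tool call to move; the robot and the scene stay as the last step left them, time stands still between calls to the robot, and variables do not carry over. Pictures are saved under pics/ and viewed, at most 10 in all, crops included, and the job is handed in when it is done.

Besides the shell and the picture viewer there is one more tool, called after "Emit:" by a JSON object that holds its "name" and its "arguments", one argument or row to a line. jog_arm: Moves the arm, as the interface text tells. Shifts and turns lie within -1 to 1; 1 stands for 0.25 m of shift or 180 degrees of turn. Its arguments: {"type":"object","properties":{"increments":{"type":"array"},"force":{"type":"number"}},"required":["increments"]}

```bash
mkdir -p pics; ls; python3 - <<'E'
from workcell import env,cams,spotter
import cv2
s=env.get_state();print(s)
for c in("scene","top"):
    r=cams.read_camera(c);cv2.imwrite(f"pics/{c}0.png",cv2.resize(r["pixels"][:,:,::-1],(800,600)))
    print(c,{k:v for k,v in r.items() if k!="pixels"})
    for t in("feeder_head","feeder","wing_grip","screw","dial_mark","cup_floor","stand","pointer_tip"):
        print(t,[(round(d["conf"],2),[round(float(x),1) for x in d["uv"]]) for d in spotter.landmark_of(t,c)])
E
```

```text
pics
{'clock': 0.0, 'joint_pos': array([ 1.04437127e+00,  3.14000658e-01,  4.49563574e-02,  1.30359896e+00,
       -1.18655385e-05,  1.43119987e+00]), 'qvel': array([ 9.58382025e-05, -6.22176630e-04, -5.27634715e-04,  6.62039549e-04,
       -8.77585111e-04,  1.08824456e-03]), 'tau': array([-1.16533515e-04, -4.80630505e+01,  2.98531044e+01,  1.96498632e-02,
       -9.46689920e-05,  1.39788699e-05]), 'tcp_pos': array([0.21666604, 0.53205319, 0.23039948]), 'orientation': array([-2.96264315e-04,  1.92210560e-01,  9.81353274e-01, -8.74670889e-04]), 'wrist_force': array([ 0.14606243, -0.1219782 , -0.45513382]), 'ft_torque': array([-0.00759155, -0.0025441 ,  0.00196956]), 'grip_force': 0.0, 'finger_gap': 0.0852563415888294}
scene {'fx': 412.8641300098325, 'fy': 412.8641300098325, 'cx': 254.75204205523443, 'cy': 194.49035203070463, 'xyz': array([ 1.36366248, -0.070159  ,  1.15565128]), 'attitude': array([-0.23582051,  0.69418666,  0.64378987, -0.21915329])}
feeder_head [(0.91, [225.0, 152.0]), (0.69, [186.6, 181.0])]
feeder [(0.96, [224.8, 182.7]), (0.82, [194.4, 200.9])]
wing_grip [(0.6, [2
[... 323 characters left out ...]
8]), (0.46, [298.1, 208.8])]
top {'fx': 383.3796693097481, 'fy': 383.3796693097481, 'cx': 254.55704546656293, 'cy': 196.6432035273859, 'xyz': array([ 0.42120404, -0.00597241,  1.27630278]), 'attitude': array([-0.0511115 ,  0.71284876, -0.69830053,  0.04013266])}
feeder_head [(0.7, [332.2, 218.2]), (0.69, [294.4, 248.2])]
feeder [(0.89, [287.5, 246.5]), (0.69, [322.1, 223.1])]
wing_grip [(0.52, [223.5, 209.6]), (0.45, [201.6, 275.6])]
screw [(0.73, [221.5, 213.0]), (0.58, [205.5, 278.3])]
dial_mark [(0.59, [200.9, 264.6])]
cup_floor [(0.9, [171.7, 279.8]), (0.57, [182.4, 208.6])]
stand [(0.88, [208.8, 213.2]), (0.85, [191.4, 277.1])]
pointer_tip [(0.57, [113.6, 215.3]), (0.4, [199.6, 262.9])]
```

View pics/scene0.png

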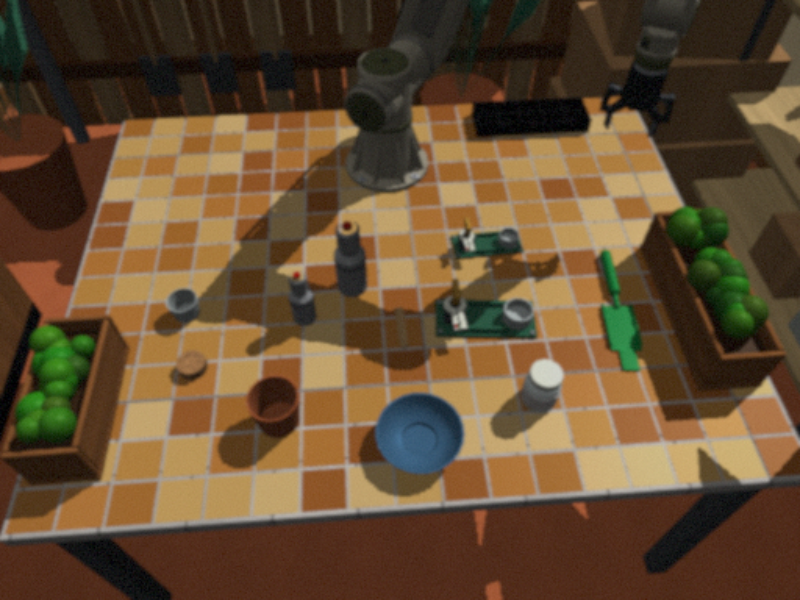

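View pics/top0.png

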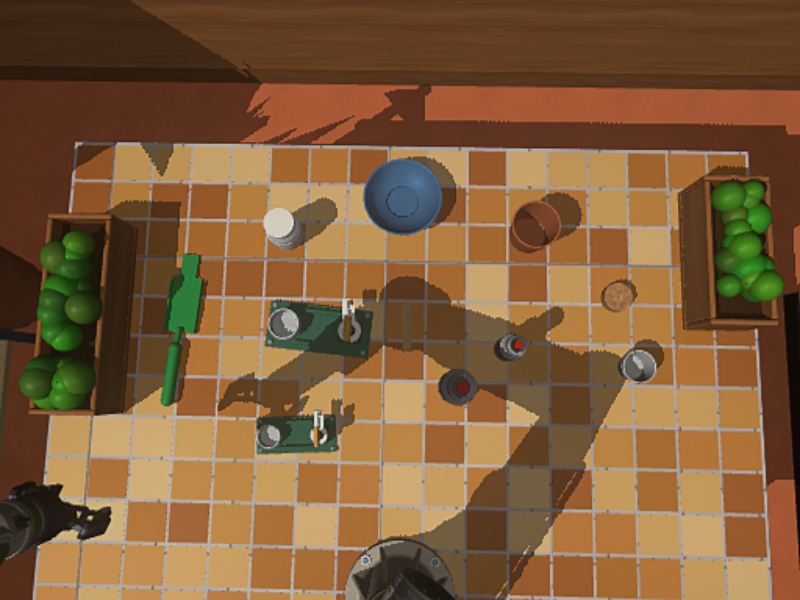

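```bash
cat > h.py <<'E'
import numpy as np
from scipy.spatial.transform import Rotation as R
def rot(q): return R.from_quat([q[1],q[2],q[3],q[0]])
def at_z(r,uv,z):
    d=rot(r["attitude"]).apply([(uv[0]-r["cx"])/r["fx"],(uv[1]-r["cy"])/r["fy"],1])
    return r["xyz"]+d*(z-r["xyz"][2])/d[2]
def proj(r,p):
    c=rot(r["attitude"]).inv().apply(np.asarray(p)-r["xyz"])
    return np.stack([c[...,0]/c[...,2]*r["fx"]+r["cx"],c[...,1]/c[...,2]*r["fy"]+r["cy"]],-1)
E
python3 - <<'E'
from h import *
from workcell import cams
Z=dict(head=.122,feeder=0,grip=.087,screw=.05,dial=.055,cup=.014,stand=0)
S=dict(head=[(225,152),(186.6,181)],feeder=[(224.8,182.7),(194.4,200.9)],grip=[(290,185.7),(299.7,146.6)],screw=[(287.3,195.1),(299.9,149.3)],dial=[(294,209.1),(297.6,159.8)],cup=[(333.6,200.3),(324.3,156.3)],stand=[(307.5,204.6),(311,158.3)])
T=dict(head=[(332.2,218.2),(294.4,248.2)],feeder=[(322.1,223.1),(287.5,246.5)],grip=[(223.5,209.6),(201.6,275.6)],screw=[(221.5,213),(205.5,278.3)],dial=[(200.9,264.6)],cup=[(182.4,208.6),(171.7,279.8)],stand=[(208.8,213.2),(191.4,277.1)])
for c,D in(("scene",S),("top",T)):
    r=cams.read_camera(c)
    for k,v in D.items(): print(c,k,[at_z(r,u,Z[k]).round(3)[:2] for u in v])
E
```

```text
scene head [array([ 0.38 , -0.099]), array([ 0.499, -0.227])]
scene feeder [array([ 0.416, -0.108]), array([ 0.49 , -0.216])]
scene grip [array([0.516, 0.11 ]), array([0.34 , 0.168])]
scene screw [array([0.527, 0.102]), array([0.319, 0.175])]
scene dial [array([0.589, 0.116]), array([0.374, 0.158])]
scene cup [array([0.534, 0.264]), array([0.328, 0.269])]
scene stand [array([0.535, 0.175]), array([0.321, 0.221])]
top head [array([ 0.51 , -0.221]), array([ 0.418, -0.108])]
top feeder [array([ 0.503, -0.21 ]), array([ 0.423, -0.097])]
top grip [array([0.533, 0.11 ]), array([0.329, 0.171])]
top screw [array([0.525, 0.12 ]), array([0.318, 0.164])]
top dial [array([0.361, 0.179])]
top cup [array([0.54 , 0.254]), array([0.308, 0.278])]
top stand [array([0.528, 0.167]), array([0.317, 0.217])]
```

Look-alikes (800x600 pictures):
- **Feeders:** small one at top (512,346), scene (302,300). Large one at top (458,387), scene (350,260).
- **Stands:** large one at top (319,328), scene (486,318), with screw to cup about 0.14 m. Small one at top (297,435), scene (487,243), about 0.10 m.

I choose the small feeder and the large stand (140 mm matches). I'll check both in one close crop.

```bash
python3 - <<'E'
from h import *
from workcell import cams,spotter
import cv2
rows=[]
for c,boxes in(("top",[(165,185,75,50),(285,195,75,50)]),("scene",[(270,175,90,60),(165,160,90,60)])):
    r=cams.read_camera(c)
    np.save(f"{c}.npy",r,allow_pickle=True)
    rows.append(np.hstack([cv2.resize(r["pixels"][y:y+h,x:x+w,::-1],(400,267),interpolation=cv2.INTER_CUBIC) for x,y,w,h in boxes]))
    for t in("wing","feeder","screw","stand"):
        for d in spotter.cut_out(t,c):
            m=d["region"].astype(np.uint8);print(c,t,round(d["conf"],2),np.round(d["uv"],1),m.sum(),[np.round(x,1) for x in cv2.minAreaRect(cv2.findNonZero(m))])
cv2.imwrite("pics/c1.png",np.vstack(rows))
E
```

```text
top wing 0.63 [202.4 276.4] 33 [array([202.5, 278.5]), array([9., 3.]), np.float64(90.0)]
top wing 0.55 [327.6 219.2] 270 [array([325.5, 222. ]), array([16., 19.]), np.float64(90.0)]
top wing 0.54 [227.  210.8] 84 [array([222., 210.]), array([16.,  6.]), np.float64(90.0)]
top feeder 0.78 [290.7 247.3] 432 [array([293., 247.]), array([22.6, 22.6]), np.float64(45.0)]
top feeder 0.76 [325.3 223.5] 287 [array([326., 222.]), array([16., 20.]), np.float64(90.0)]
top feeder 0.41 [225.7 212. ] 87 [array([222.5, 209.5]), array([17.,  5.]), np.float64(90.0)]
top screw 0.82 [219.9 205.1] 298 [array([223.5, 204.5]), array([27., 13.]), np.float64(90.0)]
top screw 0.44 [204.5 275.4] 155 [array([203.5, 274. ]), array([22.,  9.]), np.float64(90.0)]
top stand 0.93 [206.6 209.7] 1979 [array([204.1, 207.1]), array([66.2, 36.4]), np.float64(5.9)]
top stand 0.74 [191.4 279.9] 1225 [array([188.5, 276.5]), array([27., 51.]), np.float64(90.0)]
top stand 0.68 [220.3 205.5] 225 [array([223. , 204.5]), array([25., 12.]), np.float64(90.0)]
scene wing 0.54 [290.6 185.6] 79 [array([291.5, 186. ]), array([14.,  5.]), np.float64(90.0)]
scene wing 0.51 [298.5 146.5] 40 [array([298.5, 145. ]), array([10.,  3.]), np.float64(90.0)]
scene feeder 0.71 [288.  196.2] 270 [array([290.7, 195.5]), array([31.5, 12.9]), np.float64(70.3)]
scene feeder 0.57 [194.4 192.4] 406 [array([192.5, 191. ]), array([34.7, 14.6]), np.float64(77.5)]
scene screw 0.74 [291.2 196.3] 284 [array([290., 194.]), array([32., 14.]), np.float64(90.0)]
scene screw 0.69 [299.3 149. ] 107 [array([298. , 149.5]), array([19.,  8.]), np.float64(90.0)]
scene stand 0.84 [308.5 200.9] 1728 [array([310.2, 197.4]), array([66.3, 38.2]), np.float64(1.1)]
scene stand 0.65 [309.3 155.8] 718 [array([311., 153.]), array([24., 44.]), np.float64(90.0)]
scene stand 0.32 [189.8 192.4] 423 [array([192.4, 190.8]), array([34.5, 15.3]), np.float64(81.9)]
```

View pics/c1.png

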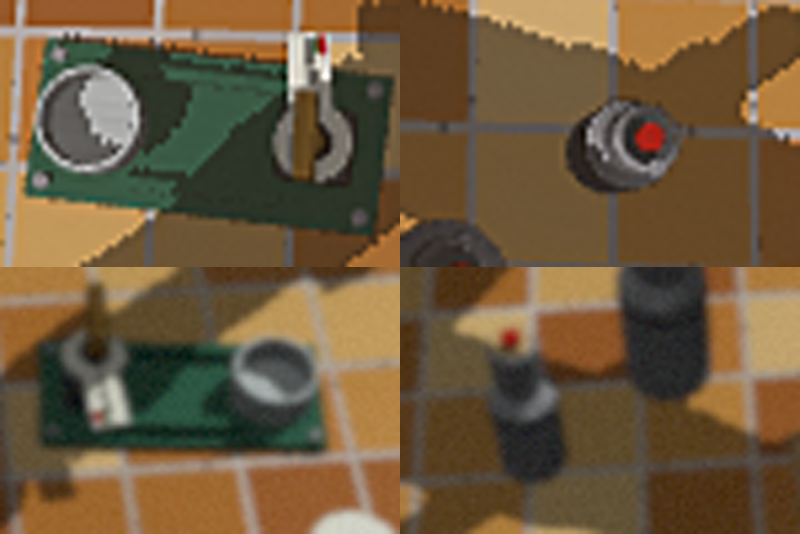

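Crop: the large stand has its cup at top px (181.5,207), its dial disc at about (223.7,211.6) and the brass bar almost vertical. The small feeder's button is at about (331.8,220.6). The choice holds, so next I measure in metric terms.

```bash
python3 - <<'E'
from h import *
import cv2
P=lambda r,m,z:np.array([at_z(r,u,z)[:2] for u in cv2.findNonZero(m)[:,0].astype(float)])
for c,b,w in(("top",(160,180,85,60),(215,196,18,26)),("scene",(270,175,80,50),(283,175,16,18))):
    r=np.load(f"{c}.npy",allow_pickle=True).item();px=r["pixels"];hsv=cv2.cvtColor(px,cv2.COLOR_RGB2HSV)
    def box(m,b):
        o=np.zeros_like(m);x,y,ww,h=b;o[y:y+h,x:x+ww]=m[y:y+h,x:x+ww];return o
    g=box(cv2.inRange(hsv,(60,60,20),(95,255,255)),b)
    q=P(r,g,.008);R_=cv2.minAreaRect((q*1000).astype(np.float32));print(c,"plate",R_)
    (x,y),(w1,h1),a=R_; a=a if w1>h1 else a+90; a=np.radians(a); u=np.array([np.cos(a),np.sin(a)]); u*=np.sign(u[1])
    print(" cup",np.array([x,y])+70*u,"screw",np.array([x,y])-70*u,"yaw",np.degrees(np.arctan2(u[1],u[0]))-90)
    m=box(cv2.inRange(hsv,(10,120,50),(28,255,200)),w)
    q=P(r,m,.1 if c=="top" else .095);W=cv2.minAreaRect((q*1000).astype(np.float32));print(c,"wing",m.sum()//255,q.mean(0),W)
    for bb,z in(((324,212,16,16),.15),) if c=="top" else (((180,168,16,16),.15),):
        m=box(cv2.inRange(hsv,(0,170,80),(8,255,255))|cv2.inRange(hsv,(172,170,80),(180,255,255)),bb);print(" button",m.sum()//255,P(r,m,z).mean(0),P(r,m,z).std(0))
E
```

```text
top plate ((537.6630859375, 183.75494384765625), (217.0683135986328, 97.59375762939453), 84.63993072509766)
 cup [544.2020982  253.44885548] screw [531.12407368 114.06103222] yaw -5.360069274902344
top wing 84 [0.53282061 0.11405286] ((539.1676025390625, 119.0792007446289), (40.482879638671875, 67.20172882080078), 85.38399505615234)
 button 20 [ 0.50195034 -0.21313582] [0.00369958 0.00368253]
scene plate ((534.8658447265625, 183.23806762695312), (209.2786865234375, 97.30244445800781), 84.35604095458984)
 cup [541.75009548 252.89872432] screw [527.98159397 113.57741093] yaw -5.643959045410156
scene wing 205 [0.51134442 0.11170665] ((512.40234375, 112.26014709472656), (50.39247131347656, 73.51187133789062), 83.30982971191406)
 button 8 [ 0.50214693 -0.21549967] [0.00330934 0.00249607]
```

```bash
python3 - <<'E'
from h import *
r=np.load("top.npy",allow_pickle=True).item()
f=lambda x,y:(165+x/5.333-.5,185+y/5.333-.5)
a,b=[at_z(r,f(*p),.1) for p in((306.5,90),(304.5,178))]
print(a,b,(a+b)/2,np.degrees(np.arctan2(*(a-b)[1::-1])))
print("disc",at_z(r,f(313,142),.055),"cup",at_z(r,f(88,118),.04))
t,c=at_z(r,f(309,36),.055),at_z(r,f(313,142),.055);print("tongue",np.degrees(np.arctan2(*(t-c)[1::-1])))
E
```

```text
[0.5570201  0.11444472 0.1       ] [0.50591766 0.11393854 0.1       ] [0.53146888 0.11419163 0.1       ] 0.5675104900103393
disc [0.53088579 0.11412444 0.055     ] cup [0.54412581 0.25333901 0.04      ]
tongue 3.994033051917383
```

Emit:
{"name": "jog_arm", "arguments": {
  "increments": [
    [[-0.128, -0.0767, 0.0, 0, 0, 0, 0], [-0.128, -0.0767, 0.0, 0, 0, 0, 0], [-0.128, -0.0767, 0.0, 0, 0, 0, 0], [-0.128, -0.0767, 0.0, 0, 0, 0, 0], [-0.128, -0.0767, 0.0, 0, 0, 0, 0], [-0.128, -0.0767, 0.0, 0, 0, 0, 0], [-0.128, -0.0767, 0.0, 0, 0, 0, 0], [-0.128, -0.0767, 0.0, 0, 0, 0, 0], [-0.128, -0.0767, 0.0, 0, 0, 0, 0], [-0.128, -0.0767, 0.0, 0, 0, 0, 0], [-0.128, -0.0767, 0.0, 0, 0, 0, 0], [-0.128, -0.0767, 0.0, 0, 0, 0, 0], [-0.128, -0.0767, 0.0, 0, 0, 0, 60], [-0.128, -0.0767, 0.0, 0, 0, 0, 110], [0, 0, 0, 0, 0, -0.042, 110], [0, 0, 0, 0, 0, -0.042, 110], [0, 0, 0, 0, 0, -0.042, 110], [0, 0, 0, 0, 0, 0, 110], [0, 0, 0, 0, 0, 0, 110]]
  ],
  "force": 25
}}

```text
clock: 3.4
tcp_pos: [0.5306, 0.1149, 0.2313]
orientation: [0.0, -0.003, 1.0, 0.0]
wrist_force: [-0.4, 0.8, -0.1]
finger_gap: 0.0487
grip_force: 0.0
```

```bash
cat > st.py <<'E'
from h import *
from workcell import env
import sys
s=env.get_state();M=rot(s["orientation"]).as_matrix()
print("t",s["clock"],"tcp",s["tcp_pos"].round(4),"x",M[:,0].round(3),"yang",round(np.degrees(np.arctan2(M[1,1],M[0,1])),2),"z",M[:,2].round(4))
print("F",s["wrist_force"].round(2),"T",s["ft_torque"].round(3),"gap",round(s["finger_gap"],4),"gf",round(s["grip_force"],1),"j",s["joint_pos"].round(2))
if len(sys.argv)>1:
    d=np.array([float(x) for x in sys.argv[1:4]])-s["tcp_pos"];print("tool units",(M.T@d/.25).round(4))
E
python3 st.py .531 .114 .070
```

```text
t 3.4 tcp [0.5306 0.1149 0.2313] x [-1.    -0.006 -0.   ] yang 90.34 z [ 1.e-04  1.e-04 -1.e+00]
F [-0.35  0.77 -0.13] T [0.052 0.008 0.041] gap 0.0487 gf 0.0 j [ 0.07  0.25 -0.04  1.28  0.    0.06]
tool units [-0.0015 -0.0038  0.6453]
```

Emit:
{"name": "jog_arm", "arguments": {
  "increments": [
    [[0, -0.004, 0.1, 0, 0, 0, 110], [0, 0, 0.1, 0, 0, 0, 110], [0, 0, 0.1, 0, 0, 0, 110], [0, 0, 0.1, 0, 0, 0, 110], [0, 0, 0.1, 0, 0, 0, 110], [0, 0, 0.08, 0, 0, 0, 110], [0, 0, 0.06, 0, 0, 0, 110], [0, 0, 0, 0, 0, 0, 110], [0, 0, 0, 0, 0, 0, 110]]
  ]
}}

```text
clock: 4.3
tcp_pos: [0.5306, 0.1141, 0.0715]
orientation: [-0.0, -0.004, 1.0, 0.0]
wrist_force: [-0.3, -0.2, 0.6]
finger_gap: 0.0485
grip_force: 0.0
```

```bash
python3 st.py .531 .114 .070; python3 - <<'E'
from h import *
from workcell import cams
import cv2
o=[]
for c,(x,y,w,h) in(("top",(185,180,75,56)),("scene",(260,155,75,56))):
    r=cams.read_camera(c);o.append(cv2.resize(r["pixels"][y:y+h,x:x+w,::-1],(400,300),interpolation=cv2.INTER_CUBIC))
cv2.imwrite("pics/c2.png",np.hstack(o))
E
```

```text
t 4.3 tcp [0.5306 0.1141 0.0715] x [-1.    -0.008  0.   ] yang 90.46 z [-2.e-04  1.e-04 -1.e+00]
F [-0.3  -0.16  0.59] T [-0.011  0.029  0.005] gap 0.0485 gf 0.0 j [ 0.06  0.35 -0.31  0.91  0.    0.06]
tool units [-0.0018 -0.0004  0.0062]
```

View pics/c2.png

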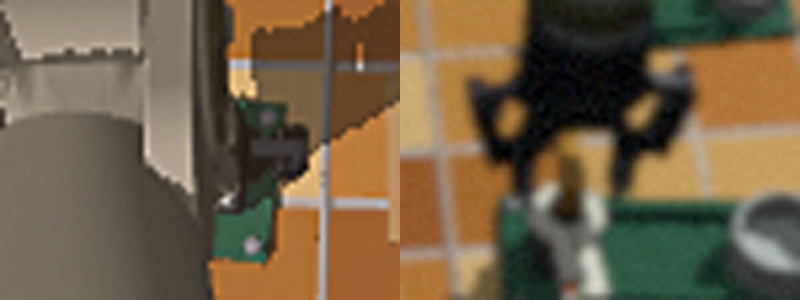

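The scene crop shows the fingers, at (525,190) and (622,185), on either side of the brass wing at (568,190), and centred on it. I'll close gently.

Emit:
{"name": "jog_arm", "arguments": {
  "increments": [
    [[0, 0, 0, 0, 0, 0, 160], [0, 0, 0, 0, 0, 0, 190], [0, 0, 0, 0, 0, 0, 230], [0, 0, 0, 0, 0, 0, 255], [0, 0, 0, 0, 0, 0, 255], [0, 0, 0, 0, 0, 0, 255]]
  ],
  "force": 30
}}

```text
clock: 5.0
tcp_pos: [0.5312, 0.1135, 0.0721]
orientation: [0.001, -0.004, 1.0, -0.0]
wrist_force: [-0.7, -2.4, 6.2]
finger_gap: 0.0141
grip_force: 29.3
```

```bash
for i in 1 2 3; do python3 st.py; done
```

```text
t 5.0 tcp [0.5312 0.1135 0.0721] x [-1.    -0.009 -0.001] yang 90.49 z [ 1.4e-03 -7.0e-04 -1.0e+00]
F [-0.74 -2.42  6.21] T [-0.529  0.188 -0.007] gap 0.0141 gf 29.3 j [ 0.06  0.35 -0.31  0.91 -0.    0.05]
t 5.0 tcp [0.5312 0.1135 0.0721] x [-1.    -0.009 -0.001] yang 90.49 z [ 1.4e-03 -7.0e-04 -1.0e+00]
F [-0.74 -2.42  6.21] T [-0.529  0.188 -0.007] gap 0.0141 gf 29.3 j [ 0.06  0.35 -0.31  0.91 -0.    0.05]
t 5.0 tcp [0.5312 0.1135 0.0721] x [-1.    -0.009 -0.001] yang 90.49 z [ 1.4e-03 -7.0e-04 -1.0e+00]
F [-0.74 -2.42  6.21] T [-0.529  0.188 -0.007] gap 0.0141 gf 29.3 j [ 0.06  0.35 -0.31  0.91 -0.    0.05]
```

Emit:
{"name": "jog_arm", "arguments": {
  "increments": [
    [[0, 0, 0, 0, 0, 0.011, 255], [0, 0, 0, 0, 0, 0.011, 255], [0, 0, 0, 0, 0, 0.011, 255], [0, 0, 0, 0, 0, 0.011, 255], [0, 0, 0, 0, 0, 0.011, 255], [0, 0, 0, 0, 0, 0, 255], [0, 0, 0, 0, 0, 0, 255]]
  ]
}}

```text
clock: 5.7
tcp_pos: [0.5311, 0.1133, 0.0721]
orientation: [0.001, 0.082, 0.997, -0.001]
wrist_force: [-1.1, -2.7, 5.8]
finger_gap: 0.0144
grip_force: 29.4
```

```bash
python3 st.py
```

```text
t 5.7 tcp [0.5311 0.1133 0.0721] x [-0.987  0.164 -0.002] yang 80.58 z [ 0.0013 -0.0012 -1.    ]
F [-1.06 -2.68  5.77] T [-0.73   0.204 -0.031] gap 0.0144 gf 29.4 j [ 0.06  0.35 -0.31  0.91 -0.    0.23]
```

Emit:
{"name": "jog_arm", "arguments": {
  "increments": [
    [[0, 0, 0, 0, 0, 0.011, 255], [0, 0, 0, 0, 0, 0.011, 255], [0, 0, 0, 0, 0, 0, 255], [0, 0, 0, 0, 0, 0, 255]]
  ]
}}

```text
clock: 6.1
tcp_pos: [0.5311, 0.1132, 0.0721]
orientation: [0.001, 0.117, 0.993, -0.001]
wrist_force: [-1.1, -3.7, 5.9]
finger_gap: 0.0148
grip_force: 29.4
```

```bash
python3 st.py
```

```text
t 6.1 tcp [0.5311 0.1132 0.0721] x [-0.973  0.231 -0.002] yang 76.62 z [ 0.0013 -0.0013 -1.    ]
F [-1.06 -3.68  5.94] T [-0.778  0.241 -0.068] gap 0.0148 gf 29.4 j [ 0.06  0.35 -0.31  0.91 -0.    0.3 ]
```

```bash
cat > avg.py <<'E'
from h import *
from workcell import env,cams
T=[]
for i in range(6):
    cams.read_camera("scene");s=env.get_state();T.append(np.r_[s["ft_torque"],s["wrist_force"]])
T=np.array(T);print("t",s["clock"],"Tz",T[:,2].round(3),"mean",T.mean(0).round(3),"gap",s["finger_gap"].round(4))
E
python3 avg.py
```

```text
Traceback (most recent call last):
  File "avg.py", line 6, in <module>
    T=np.array(T);print("t",s["clock"],"Tz",T[:,2].round(3),"mean",T.mean(0).round(3),"gap",s["finger_gap"].round(4))
                                                                                            ^^^^^^^^^^^^^^^^^^^^^
AttributeError: 'float' object has no attribute 'round'
```

Emit:
{"name": "jog_arm", "arguments": {
  "increments": [
    [[0, 0, 0, 0, 0, 0.011, 255], [0, 0, 0, 0, 0, 0, 255], [0, 0, 0, 0, 0, 0, 255]]
  ]
}}

```text
clock: 6.7
tcp_pos: [0.5311, 0.1132, 0.0721]
orientation: [0.001, 0.134, 0.991, -0.001]
wrist_force: [-0.4, -4.2, 5.0]
finger_gap: 0.0142
grip_force: 29.4
```

```bash
python3 avg.py; python3 st.py
```

```text
t 7.0 tcp [0.5311 0.1132 0.0721] x [-0.964  0.265 -0.002] yang 74.64 z [ 0.0013 -0.0014 -1.    ]
F [-1.31 -4.13  5.51] T [-0.759  0.192  0.091] gap 0.0144 gf 29.4 j [ 0.06  0.35 -0.31  0.91 -0.    0.33]Traceback (most recent call last):
  File "avg.py", line 6, in <module>
    T=np.array(T);print("t",s["clock"],"Tz",T[:,2].round(3),"mean",T.mean(0).round(3),"gap",s["finger_gap"].round(4))
                                                                                            ^^^^^^^^^^^^^^^^^^^^^
AttributeError: 'float' object has no attribute 'round'
```

```bash
sed -i 's/,"gap".*$/)/' avg.py; python3 avg.py
```

```text
t 7.3 Tz [0.016 0.021 0.012 0.058 0.057 0.039] mean [-0.786  0.228  0.034 -1.203 -4.124  6.122]
```

Emit:
{"name": "jog_arm", "arguments": {
  "increments": [
    [[0, 0, 0, 0, 0, 0.011, 255], [0, 0, 0, 0, 0, 0, 255], [0, 0, 0, 0, 0, 0, 255]]
  ]
}}

```text
clock: 7.6
tcp_pos: [0.5311, 0.1131, 0.0721]
orientation: [0.001, 0.151, 0.989, -0.001]
wrist_force: [-1.4, -4.4, 6.8]
finger_gap: 0.0144
grip_force: 29.4
```

```bash
python3 avg.py
```

```text
t 7.9 Tz [0.083 0.156 0.158 0.114 0.138 0.076] mean [-0.817  0.235  0.121 -1.436 -4.039  5.682]
```

Emit:
{"name": "jog_arm", "arguments": {
  "increments": [
    [[0, 0, 0, 0, 0, 0.008, 255], [0, 0, 0, 0, 0, 0, 255], [0, 0, 0, 0, 0, 0, 255]]
  ]
}}

```text
clock: 8.2
tcp_pos: [0.5311, 0.1131, 0.0721]
orientation: [0.001, 0.163, 0.987, -0.001]
wrist_force: [-1.0, -4.0, 6.5]
finger_gap: 0.0142
grip_force: 29.4
```

```bash
python3 avg.py
```

```text
t 8.5 Tz [0.197 0.162 0.227 0.252 0.187 0.27 ] mean [-0.844  0.235  0.216 -1.266 -4.202  6.013]
```

Emit:
{"name": "jog_arm", "arguments": {
  "increments": [
    [[0, 0, 0, 0, 0, 0.006, 255], [0, 0, 0, 0, 0, 0.005, 255], [0, 0, 0, 0, 0, 0, 255], [0, 0, 0, 0, 0, 0, 255]]
  ]
}}

```text
clock: 8.9
tcp_pos: [0.531, 0.1131, 0.0721]
orientation: [0.001, 0.18, 0.984, -0.001]
wrist_force: [-1.0, -3.7, 6.2]
finger_gap: 0.0143
grip_force: 29.4
```

```bash
python3 avg.py
```

```text
t 9.2 Tz [0.345 0.272 0.339 0.286 0.266 0.265] mean [-0.89   0.237  0.296 -1.083 -4.463  6.19 ]
```

Emit:
{"name": "jog_arm", "arguments": {
  "increments": [
    [[0, 0, 0, 0, 0, 0.006, 255], [0, 0, 0, 0, 0, 0, 255], [0, 0, 0, 0, 0, 0, 255], [0, 0, 0, 0, 0, 0, 255]]
  ]
}}

```text
clock: 9.6
tcp_pos: [0.5311, 0.1131, 0.0721]
orientation: [0.001, 0.189, 0.982, -0.001]
wrist_force: [-0.9, -4.3, 6.8]
finger_gap: 0.0143
grip_force: 29.4
```

```bash
python3 avg.py;python3 avg.py
```

```text
t 9.9 Tz [0.42  0.344 0.339 0.326 0.359 0.36 ] mean [-0.926  0.251  0.358 -1.16  -4.368  6.243]
t 10.2 Tz [0.366 0.369 0.37  0.326 0.412 0.388] mean [-0.936  0.226  0.372 -0.844 -4.486  6.311]
```

Emit:
{"name": "jog_arm", "arguments": {
  "increments": [
    [[0, 0, 0, 0, 0, 0, 255], [0, 0, 0, 0, 0, 0, 255], [0, 0, 0, 0, 0, 0, 255], [0, 0, 0, 0, 0, 0, 255], [0, 0, 0, 0, 0, 0, 255], [0, 0, 0, 0, 0, 0, 255], [0, 0, 0, 0, 0, 0, 255], [0, 0, 0, 0, 0, 0, 255], [0, 0, 0, 0, 0, 0, 255], [0, 0, 0, 0, 0, 0, 255], [0, 0, 0, 0, 0, 0, 255], [0, 0, 0, 0, 0, 0, 255]]
  ]
}}

```text
clock: 11.4
tcp_pos: [0.531, 0.1131, 0.0721]
orientation: [0.001, 0.189, 0.982, -0.001]
wrist_force: [-1.4, -4.6, 7.1]
finger_gap: 0.0143
grip_force: 29.4
```

```bash
python3 avg.py; python3 st.py
```

```text
t 11.7 Tz [0.334 0.355 0.32  0.301 0.358 0.36 ] mean [-0.907  0.242  0.338 -0.868 -4.342  6.477]
t 11.7 tcp [0.531  0.113  0.0721] x [-0.928  0.371 -0.002] yang 68.2 z [ 0.0012 -0.0018 -1.    ]
F [-0.51 -4.21  6.65] T [-0.905  0.221  0.36 ] gap 0.0143 gf 29.4 j [ 0.06  0.35 -0.31  0.91 -0.    0.44]
```

Emit:
{"name": "jog_arm", "arguments": {
  "increments": [
    [[0, 0, 0, 0, 0, -0.011, 255], [0, 0, 0, 0, 0, -0.011, 255], [0, 0, 0, 0, 0, -0.011, 255], [0, 0, 0, 0, 0, -0.011, 255], [0, 0, 0, 0, 0, -0.011, 255], [0, 0, 0, 0, 0, 0, 255], [0, 0, 0, 0, 0, 0, 190], [0, 0, 0, 0, 0, 0, 130], [0, 0, 0, 0, 0, 0, 110], [0, 0, 0, 0, 0, 0, 110], [0, 0, 0, 0, 0, 0, 110]]
  ]
}}

```text
clock: 12.8
tcp_pos: [0.5305, 0.1141, 0.0711]
orientation: [-0.0, 0.104, 0.995, 0.0]
wrist_force: [0.1, -0.1, 0.1]
finger_gap: 0.0482
grip_force: 0.0
```

```bash
python3 st.py .502 -.214 .25
```

```text
t 12.8 tcp [0.5305 0.1141 0.0711] x [-0.979  0.206  0.   ] yang 78.11 z [-3.e-04  2.e-04 -1.e+00]
F [ 0.11 -0.08  0.09] T [ 0.018 -0.009 -0.005] gap 0.0482 gf 0.0 j [ 0.06  0.35 -0.31  0.91  0.    0.27]
tool units [-0.1588 -1.3075 -0.7158]
```

Emit:
{"name": "jog_arm", "arguments": {
  "increments": [
    [[0, 0, -0.1, 0, 0, 0, 60], [0, 0, -0.18, 0, 0, 0, 60], [0, 0, -0.2, 0, 0, 0, 60], [0, 0, -0.2, 0, 0, 0, 60], [0, 0, -0.2, 0, 0, 0, 60], [-0.015, -0.13, 0, 0, 0, 0, 60], [-0.016, -0.13, 0, 0, 0, 0, 60], [-0.016, -0.131, 0, 0, 0, 0, 60], [-0.016, -0.131, 0, 0, 0, 0, 60], [-0.016, -0.131, 0, 0, 0, 0, 60], [-0.016, -0.131, 0, 0, 0, 0, 60], [-0.016, -0.131, 0, 0, 0, 0, 60], [-0.016, -0.131, 0, 0, 0, 0, 60], [-0.016, -0.131, 0, 0, 0, 0, 60], [-0.016, -0.131, 0, 0, 0, 0, 60], [0, 0, 0, 0, 0, 0, 60], [0, 0, 0, 0, 0, 0, 60]]
  ]
}}

```text
clock: 14.5
tcp_pos: [0.5018, -0.2147, 0.2909]
orientation: [-0.0, 0.105, 0.995, 0.0]
wrist_force: [0.4, 0.9, -0.1]
finger_gap: 0.0651
grip_force: 0.0
```

```bash
python3 st.py .502 -.214 .106; python3 - <<'E'
from h import *
from workcell import cams
import cv2
o=[]
for c,(x,y,w,h) in(("top",(185,180,75,56)),("scene",(150,130,100,75))):
    r=cams.read_camera(c);o.append(cv2.resize(r["pixels"][y:y+h,x:x+w,::-1],(400,300),interpolation=cv2.INTER_CUBIC))
cv2.imwrite("pics/c3.png",np.hstack(o))
E
```

```text
t 14.5 tcp [ 0.5018 -0.2147  0.2909] x [-0.978  0.208  0.001] yang 78.0 z [-4.e-04  9.e-04 -1.e+00]
F [ 0.43  0.88 -0.09] T [ 0.067  0.036 -0.007] gap 0.0651 gf 0.0 j [-0.55  0.25  0.1   1.43  0.   -0.34]
tool units [-0.0008  0.0023  0.7397]
```

View pics/c3.png

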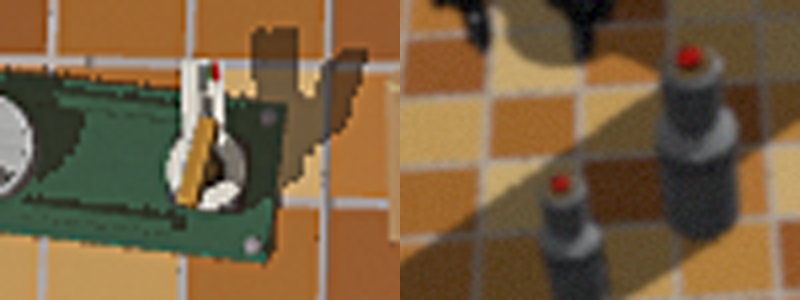

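The dial tongue is unturned, the wing is free and the small feeder stands clear with its button at (560,185). I'll descend on it.

Emit:
{"name": "jog_arm", "arguments": {
  "increments": [
    [[0, 0.002, 0.12, 0, 0, 0, 60], [0, 0, 0.13, 0, 0, 0, 60], [0, 0, 0.13, 0, 0, 0, 60], [0, 0, 0.13, 0, 0, 0, 60], [0, 0, 0.12, 0, 0, 0, 60], [0, 0, 0.08, 0, 0, 0, 60], [0, 0, 0.04, 0, 0, 0, 60], [0, 0, 0, 0, 0, 0, 60], [0, 0, 0, 0, 0, 0, 100], [0, 0, 0, 0, 0, 0, 115], [0, 0, 0, 0, 0, 0, 130], [0, 0, 0, 0, 0, 0, 150], [0, 0, 0, 0, 0, 0, 255], [0, 0, 0, 0, 0, 0, 255], [0, 0, 0, 0, 0, 0, 255]]
  ],
  "force": 35
}}

```text
clock: 16.1
tcp_pos: [0.5029, -0.2144, 0.1051]
orientation: [0.001, 0.104, 0.995, -0.001]
wrist_force: [-0.1, -1.4, 6.5]
finger_gap: 0.0371
grip_force: 35.4
```

```bash
python3 st.py .502 -.214 .106
```

```text
t 16.1 tcp [ 0.5029 -0.2144  0.1051] x [-0.978  0.207 -0.002] yang 78.08 z [ 0.0022 -0.0013 -1.    ]
F [-0.09 -1.42  6.52] T [-0.001  0.064  0.016] gap 0.0371 gf 35.4 j [-0.55  0.33 -0.25  0.99  0.   -0.34]
tool units [ 0.004   0.0008 -0.0037]
```

Emit:
{"name": "jog_arm", "arguments": {
  "increments": [
    [[0, 0, -0.02, 0, 0, 0, 255], [0, 0, -0.04, 0, 0, 0, 255], [0, 0, -0.08, 0, 0, 0, 255], [0, 0, -0.1, 0, 0, 0, 255], [0, 0, -0.1, 0, 0, 0, 255], [0, 0, -0.1, 0, 0, 0, 255], [0, 0, -0.1, 0, 0, 0, 255], [0, 0, -0.06, 0, 0, 0, 255], [0, 0, -0.02, 0, 0, 0, 255], [0, 0, 0, 0, 0, 0, 255], [0, 0, 0, 0, 0, 0, 255], [0, 0, 0, 0, 0, 0, 255]]
  ],
  "force": 55
}}

```text
clock: 17.3
tcp_pos: [0.5015, -0.2133, 0.2574]
orientation: [-0.001, 0.104, 0.995, 0.001]
wrist_force: [0.1, 1.0, -3.0]
finger_gap: 0.0365
grip_force: 55.5
```

```bash
python3 st.py .544 .2533 .26
```

```text
t 17.3 tcp [ 0.5015 -0.2133  0.2574] x [-0.978  0.206  0.002] yang 78.09 z [-0.0021  0.0015 -1.    ]
F [ 0.09  1.01 -2.95] T [ 0.014 -0.014 -0.006] gap 0.0365 gf 55.5 j [-0.55  0.25  0.03  1.35  0.   -0.34]
tool units [ 0.2187  1.8615 -0.0079]
```

Emit:
{"name": "jog_arm", "arguments": {
  "increments": [
    [[0.003, 0.03, 0, 0, 0, 0, 255], [0.007, 0.06, 0, 0, 0, 0, 255], [0.011, 0.09, 0, 0, 0, 0, 255], [0.012, 0.105, 0, 0, 0, 0, 255], [0.012, 0.105, 0, 0, 0, 0, 255], [0.012, 0.105, 0, 0, 0, 0, 255], [0.012, 0.105, 0, 0, 0, 0, 255], [0.013, 0.105, 0, 0, 0, 0, 255], [0.013, 0.105, 0, 0, 0, 0, 255], [0.013, 0.105, 0, 0, 0, 0, 255], [0.013, 0.105, 0, 0, 0, 0, 255], [0.013, 0.105, 0, 0, 0, 0, 255], [0.013, 0.105, 0, 0, 0, 0, 255], [0.013, 0.105, 0, 0, 0, 0, 255], [0.013, 0.105, 0, 0, 0, 0, 255], [0.013, 0.105, 0, 0, 0, 0, 255], [0.012, 0.105, 0, 0, 0, 0, 255], [0.012, 0.105, 0, 0, 0, 0, 255], [0.01, 0.08, 0, 0, 0, 0, 255], [0.003, 0.03, 0, 0, 0, 0, 255]]
  ]
}}

```text
clock: 19.3
tcp_pos: [0.5426, 0.2568, 0.2584]
orientation: [-0.0, 0.102, 0.995, 0.0]
wrist_force: [-0.0, -0.3, -3.7]
finger_gap: 0.0367
grip_force: 55.7
```

```bash
python3 st.py .544 .2533 .175
```

```text
t 19.3 tcp [0.5426 0.2568 0.2584] x [-0.979  0.203  0.001] yang 78.27 z [-8.e-04  6.e-04 -1.e+00]
F [-0.04 -0.33 -3.68] T [-0.058 -0.001 -0.011] gap 0.0367 gf 55.7 j [0.31 0.36 0.18 1.39 0.   0.51]
tool units [-0.0084 -0.0126  0.3335]
```

Emit:
{"name": "jog_arm", "arguments": {
  "increments": [
    [[-0.008, -0.012, 0.06, 0, 0, 0, 255], [0, 0, 0.1, 0, 0, 0, 255], [0, 0, 0.1, 0, 0, 0, 255], [0, 0, 0.1, 0, 0, 0, 255], [0, 0, 0.03, 0, 0, 0, 255], [0, 0, 0, 0, 0, 0, 255], [0, 0, 0, 0, 0, 0, 255], [0, 0, 0, 0, 0, 0, 255]]
  ]
}}

```text
clock: 20.1
tcp_pos: [0.5461, 0.251, 0.1631]
orientation: [0.001, 0.104, 0.995, 0.001]
wrist_force: [-0.7, 0.0, -2.4]
finger_gap: 0.037
grip_force: 55.8
```

```bash
python3 st.py .544 .2533 .15; python3 - <<'E'
from h import *
from workcell import cams
import cv2
r=cams.read_camera("scene");x,y,w,h=290,140,90,70;k=7
im=cv2.resize(r["pixels"][y:y+h,x:x+w,::-1],(w*k,h*k),interpolation=cv2.INTER_CUBIC)
a=np.linspace(0,2*np.pi,40)
def circ(cx,cy,z,R_,col):
    u=(proj(r,np.c_[cx+R_*np.cos(a),cy+R_*np.sin(a),0*a+z])-[x,y]+.5)*k
    cv2.polylines(im,[u.astype(int)],True,col,1)
circ(.544,.2533,.040,.0325,(0,0,255))
circ(.544,.2533,.040,.0285,(0,0,255))
from workcell import env
t=env.get_state()["tcp_pos"];f=t[2]-.1045
circ(t[0],t[1],f+.003,.026,(0,255,255));circ(t[0],t[1],f+.084,.026,(0,255,255))
cv2.imwrite("pics/c4.png",im)
E
```

```text
t 20.1 tcp [0.5461 0.251  0.1631] x [-0.978  0.206 -0.003] yang 78.1 z [ 2.8e-03  9.0e-04 -1.0e+00]
F [-0.74  0.04 -2.39] T [-0.014  0.012  0.021] gap 0.037 gf 55.8 j [ 0.3   0.39 -0.02  1.16  0.    0.51]
tool units [0.0101 0.0074 0.0522]
```

View pics/c4.png

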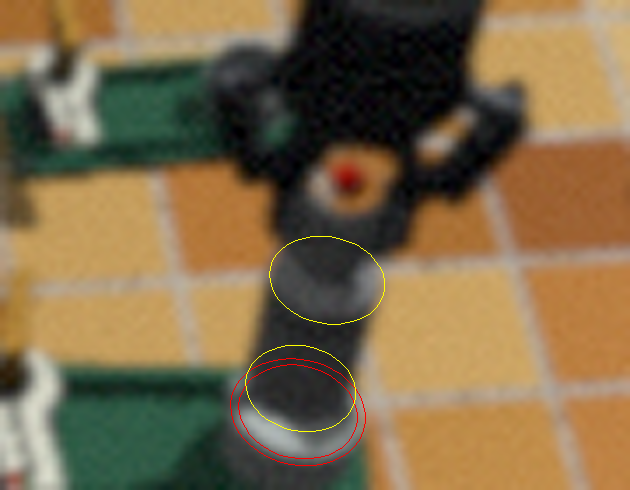

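The yellow feeder model fits the held feeder and the red rings fit the cup rim. The tool sits about 3 mm off the cup axis, so I'll correct that and lower it in steps.

Emit:
{"name": "jog_arm", "arguments": {
  "increments": [
    [[0.01, 0.0075, 0, 0, 0, 0, 255], [0, 0, 0.02, 0, 0, 0, 255], [0, 0, 0.02, 0, 0, 0, 255], [0, 0, 0.01, 0, 0, 0, 255], [0, 0, 0, 0, 0, 0, 255], [0, 0, 0, 0, 0, 0, 255]]
  ]
}}

```text
clock: 20.75
tcp_pos: [0.5429, 0.253, 0.1486]
orientation: [-0.0, 0.104, 0.995, -0.0]
wrist_force: [0.4, 0.9, -3.4]
finger_gap: 0.0367
grip_force: 55.8
```

```bash
python3 st.py .544 .2533 .1185
```

```text
t 20.75 tcp [0.5429 0.253  0.1486] x [-0.978  0.206  0.   ] yang 78.1 z [-4.e-04 -0.e+00 -1.e+00]
F [ 0.41  0.88 -3.44] T [-0.033 -0.028 -0.011] gap 0.0367 gf 55.8 j [ 0.3   0.39 -0.04  1.13  0.    0.51]
tool units [-0.0039  0.0022  0.1203]
```

Emit:
{"name": "jog_arm", "arguments": {
  "increments": [
    [[-0.002, 0.001, 0.01, 0, 0, 0, 255], [0, 0, 0.01, 0, 0, 0, 255], [0, 0, 0.01, 0, 0, 0, 255], [0, 0, 0.01, 0, 0, 0, 255], [0, 0, 0, 0, 0, 0, 255], [0, 0, 0, 0, 0, 0, 255]]
  ]
}}

```text
clock: 21.35
tcp_pos: [0.5435, 0.2531, 0.1388]
orientation: [-0.0, 0.104, 0.995, 0.0]
wrist_force: [0.4, -0.8, -4.1]
finger_gap: 0.0363
grip_force: 55.8
```

```bash
python3 st.py .544 .2533 .1185
```

```text
t 21.35 tcp [0.5435 0.2531 0.1388] x [-0.979  0.206  0.   ] yang 78.1 z [-1.e-04  1.e-04 -1.e+00]
F [ 0.38 -0.83 -4.11] T [-0.063 -0.011  0.014] gap 0.0363 gf 55.8 j [ 0.3   0.4  -0.06  1.11  0.    0.51]
tool units [-0.0016  0.0011  0.081 ]
```

In the bore with no contact force; I'll continue towards the floor.

Emit:
{"name": "jog_arm", "arguments": {
  "increments": [
    [[0, 0, 0.012, 0, 0, 0, 255], [0, 0, 0.012, 0, 0, 0, 255], [0, 0, 0.012, 0, 0, 0, 255], [0, 0, 0.012, 0, 0, 0, 255], [0, 0, 0.012, 0, 0, 0, 255], [0, 0, 0.008, 0, 0, 0, 255], [0, 0, 0, 0, 0, 0, 255], [0, 0, 0, 0, 0, 0, 255]]
  ]
}}

```text
clock: 22.15
tcp_pos: [0.5436, 0.2531, 0.1218]
orientation: [-0.0, 0.104, 0.995, 0.0]
wrist_force: [0.6, 0.2, -3.5]
finger_gap: 0.0365
grip_force: 55.8
```

```bash
python3 st.py .544 .2533 .1185
```

```text
t 22.15 tcp [0.5436 0.2531 0.1218] x [-0.979  0.206  0.   ] yang 78.1 z [-0.e+00  1.e-04 -1.e+00]
F [ 0.6   0.21 -3.49] T [ 0.012  0.025 -0.   ] gap 0.0365 gf 55.8 j [ 0.3   0.41 -0.08  1.08  0.    0.51]
tool units [-0.0016  0.001   0.0132]
```

Slow 0.5–0.75 mm rows from here to feel for the floor.

Emit:
{"name": "jog_arm", "arguments": {
  "increments": [
    [[0, 0, 0.003, 0, 0, 0, 255], [0, 0, 0.003, 0, 0, 0, 255], [0, 0, 0.003, 0, 0, 0, 255], [0, 0, 0.002, 0, 0, 0, 255], [0, 0, 0, 0, 0, 0, 255], [0, 0, 0, 0, 0, 0, 255]]
  ]
}}

```text
clock: 22.75
tcp_pos: [0.5436, 0.2531, 0.1192]
orientation: [0.0, 0.104, 0.995, 0.0]
wrist_force: [-0.6, -0.9, -1.4]
finger_gap: 0.0368
grip_force: 56.0
```

```bash
python3 st.py .544 .2533 .1185
```

```text
t 22.75 tcp [0.5436 0.2531 0.1192] x [-0.979  0.206 -0.   ] yang 78.1 z [ 2.e-04  1.e-04 -1.e+00]
F [-0.56 -0.87 -1.42] T [-0.126  0.078 -0.005] gap 0.0368 gf 56.0 j [ 0.3   0.41 -0.09  1.07  0.    0.51]
tool units [-0.0015  0.001   0.0029]
```

Emit:
{"name": "jog_arm", "arguments": {
  "increments": [
    [[0, 0, 0.002, 0, 0, 0, 255], [0, 0, 0.002, 0, 0, 0, 255], [0, 0, 0, 0, 0, 0, 255], [0, 0, 0, 0, 0, 0, 255], [0, 0, 0, 0, 0, 0, 255]]
  ],
  "force": 20
}}

```text
clock: 23.25
tcp_pos: [0.5439, 0.2531, 0.1193]
orientation: [0.001, 0.104, 0.995, 0.0]
wrist_force: [-2.0, -2.0, 5.1]
finger_gap: 0.0366
grip_force: 56.7
```

```bash
python3 st.py
```

```text
t 23.25 tcp [0.5439 0.2531 0.1193] x [-0.978  0.206 -0.001] yang 78.09 z [ 1.5e-03  2.0e-04 -1.0e+00]
F [-2.02 -2.02  5.1 ] T [-0.281  0.497  0.045] gap 0.0366 gf 56.7 j [ 0.3   0.41 -0.09  1.07 -0.    0.51]
```

Emit:
{"name": "jog_arm", "arguments": {
  "increments": [
    [[0, 0, 0, 0, 0, 0, 130], [0, 0, 0, 0, 0, 0, 110], [0, 0, 0, 0, 0, 0, 80], [0, 0, 0, 0, 0, 0, 50], [0, 0, 0, 0, 0, 0, 50], [0, 0, 0, 0, 0, 0, 50], [0, 0, -0.03, 0, 0, 0, 50], [0, 0, -0.06, 0, 0, 0, 50], [0, 0, -0.1, 0, 0, 0, 50], [0, 0, -0.1, 0, 0, 0, 50], [0, 0, -0.1, 0, 0, 0, 50], [0, 0, -0.1, 0, 0, 0, 50], [0, 0, -0.1, 0, 0, 0, 50], [-0.1, 0, 0, 0, 0, 0, 50], [0.1, 0.1, 0, 0, 0, 0, 50], [0, 0.1, 0, 0, 0, 0, 50], [0, 0.15, 0, 0, 0, 0, 50], [0, 0.15, 0, 0, 0, 0, 50], [0, 0.15, 0, 0, 0, 0, 50], [0, 0, 0, 0, 0, 0, 50]]
  ]
}}

```text
clock: 25.25
tcp_pos: [0.5769, 0.4163, 0.2637]
orientation: [-0.001, 0.102, 0.995, 0.0]
wrist_force: [0.5, -0.2, -0.9]
finger_gap: 0.0689
grip_force: 0.0
```

```bash
python3 st.py; python3 - <<'E'
from h import *
from workcell import cams
import cv2
o=[]
for c,(x,y,w,h) in(("top",(150,165,100,75)),("scene",(265,130,100,75))):
    r=cams.read_camera(c);o.append(cv2.resize(r["pixels"][y:y+h,x:x+w,::-1],(400,300),interpolation=cv2.INTER_CUBIC))
cv2.imwrite("pics/c5.png",np.hstack(o))
E
```

```text
t 25.25 tcp [0.5769 0.4163 0.2637] x [-0.979  0.202  0.001] yang 78.33 z [-1.2e-03  7.0e-04 -1.0e+00]
F [ 0.5  -0.18 -0.95] T [ 0.003 -0.055  0.003] gap 0.0689 gf 0.0 j [0.51 0.61 0.58 1.55 0.   0.72]
```

View pics/c5.png

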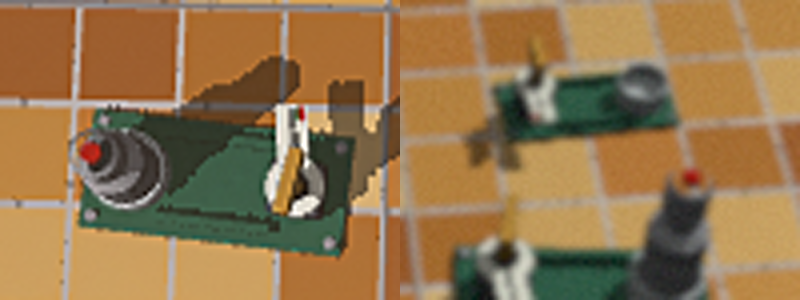

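The feeder stands in the cup, with its button at top crop (90,153). A quick numeric check for upright and fully down:

```bash
python3 - <<'E'
from h import *
from workcell import cams,ticket,env
import cv2
for c,b in(("top",(165,195,14,14)),("scene",(425-100,165,30,20))):
    r=cams.read_camera(c);hsv=cv2.cvtColor(r["pixels"],cv2.COLOR_RGB2HSV)
    m=cv2.inRange(hsv,(0,170,80),(8,255,255))|cv2.inRange(hsv,(172,170,80),(180,255,255))
    x,y,w,h=b;p=cv2.findNonZero(m[y:y+h,x:x+w])
    print(c,proj(r,[.5436,.2532,.164]), None if p is None else (p[:,0].mean(0)+[x,y],at_z(r,p[:,0].mean(0)+[x,y],.164)))
E
```

```text
top [172.38708568 202.44152976] (array([172.27272727, 202.68181818]), array([0.54288553, 0.25350107, 0.164     ]))
scene [337.86721529 174.44445445] (array([337.5, 174. ]), array([0.54170042, 0.25240894, 0.164     ]))
```

The button matches an upright, fully seated feeder to within 2 mm. Handing in.

```bash
python3 -c "
from workcell import ticket
print(ticket.hand_in())"
```

```text
the job is handed in; nothing more can be done
None
```

The job is handed in, with no verdict returned: the screw was loaded to about 0.35 N m and held for about 2 s, with no visible turn of the dial. The wing was then released, and the small feeder stands upright, fully down in the large stand's cup, at about 25 s of the 67 s allowed.

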